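# Tip the sorting tray out into the bin

## Task

Slide the empty grey bin under the open lip of the tipping tray, then raise the tray by its handle so that both heat sinks and both relays slide off into the bin; do not touch these static-sensitive parts with the robot. Afterwards lower the tray gently back to level and let go, leaving the filled bin standing on the bench and the other things on the bench where they are. Move the tray smoothly both ways, never jerking it or letting it drop.

Things in the scene. Friction and masses are not known exactly. Their poses are not given: they have to be found in the camera images.
- stand: fixed grey steel stand of the tipping tray. Origin on the bench straight below the middle of the tray's hinge line, which is 140 mm up; x (level) = direction of discharge, y along the hinge line, z up. Base plate x -170 to 0, 186 mm wide, 8 thick. Posts at x = -6, y = +-88 mm, 150 high. Nothing of it lies beyond x = +2 mm: the room under the tray's lip is free for the bin
- tray (a joint): tipping angle of the aluminium tray, rad: 0 level (at rest on the stand), grows as the handle rises and the lip dips, stop at 0.95; let go, it drops to 0. Tray 450 g, stand x -160 to +70 mm, 154 wide, floor 3 thick with its top at hinge height, back and side walls 25 mm high, lip end open. The parts begin to slide at between 0.4 and 0.65 rad, depending on friction
- tray_lip (a point): middle of the tray's open front edge, on the upper face of the floor, 70 mm beyond the hinge line (which passes through the stand's point 0, 0, 140 mm, along its y). Level: 140 mm above the bench; fully tipped: 83 mm up and 41 mm beyond the hinge line. Its x axis points out along the tray floor
- tray_handle (a point): middle of the handle: round black bar, 12 mm thick, 110 long, parallel to the hinge line, on two arms (at +-50 mm) behind the tray's closed back end. 207 mm behind the hinge line and 146 mm above the bench when level; 39 mm free between bar and back wall, free above and below. Lifting it takes about 3 N. x axis along the tray towards the lip, y along the bar
- bin: empty plain grey plastic bin, square, 190 x 190 mm outside, 65 mm high, walls 8 mm thick, floor 8 mm thick; 350 g (up to a fifth more or less), stands loose on the bench. Origin at the centre of its underside, x and y axes square to its walls, z up
- sink1: finned dark-anodised heat sink, 60 x 38 x 26 mm (x, y, z), about 80 g, origin at the centre of its underside; starts lying loose on the tray floor. Not to be touched by the robot
- sink2: finned dark-anodised heat sink, 60 x 38 x 26 mm (x, y, z), about 80 g, origin at the centre of its underside; starts lying loose on the tray floor. Not to be touched by the robot
- relay1: black block relay with short brass pins on top, 60 x 36 x 24 mm (x, y, z) without pins, about 70 g, origin at the centre of its underside; starts lying loose on the tray floor. Not to be touched by the robot
- relay2: black block relay with short brass pins on top, 60 x 36 x 24 mm (x, y, z) without pins, about 70 g, origin at the centre of its underside; starts lying loose on the tray floor. Not to be touched by the robot
- solder_spool: bystander: reel of solder, 64 dia x 46 high (mm); origin at its underside centre. Leave where it is
- battery: bystander: small block battery standing upright, 26 x 17 x 44 high (mm); origin at its underside centre. Leave where it is
- breadboard: bystander: white circuit breadboard, 165 x 55 x 9 (mm); origin at its underside centre. Leave where it is
- multimeter: bystander: hand-held multimeter lying on its back, 170 x 85 x 36 (mm); origin at its underside centre. Leave where it is
- cutters: bystander: wire cutters with red handles, 170 x 72 x 16 lying flat (mm); origin at its underside. Leave where it is
- parts_box: bystander: white compartment box with small coloured components in it, 130 x 200 x 45 (not the bin to fill) (mm); origin at its underside centre. Leave where it is
- screwdriver: bystander: screwdriver with green handle, 190 long, lying flat (mm); origin at its underside. Leave where it is

How it is judged:
By the outcome, as a careful person would: the job done as asked, in the order asked, and still so for the second after the job is handed in, with the robot touching nothing.
It also fails if it takes over 72 s, if anything falls off the work surface, if the arm or the gripper's body presses on something with over 40 N, if the wrist force passes 120 N, or if a joint passes its speed limit or range.

## Robot

A 6-joint arm with a two-finger parallel gripper is mounted at the origin on the work surface. World frame = base frame: x ahead of the robot, y to its left, z up, the work surface at z = 0. Lengths are in m, angles in degrees, forces in N, time in s.
With the tool pointing down it reaches from about 0.4 to 0.825 m from the base axis. Payload 7 kg.
Tool frame: the origin (TCP) lies at the very end of the fingers, on their centre line; the grasp point (between the pads) lies 19 mm behind it; y points along the fingers, x is the direction in which the jaws open and shut, and the axes are right-handed (so a half turn about y gives the same grasp; the last joint's range is limited). The gripper opens to 88 mm and grips with 3 to 60 N. Pads are 19 mm wide; open, the fingers measure 130 mm over their backs; the gripper's body (78 mm by 193 mm) begins 47 mm behind the grasp point.
Start: joints at [80.22, 20.546, 0.682, 0, -70.136, -16.507], TCP at [0.299, 0.605, 0.187] pointing down, gripper open.
Joint ranges: [-176.03, 176.03], [-82.01, 121.73], [-58.28, 71.71], [-173.87, 95.51], [-174.79, -0.11], [-173.66, 173.66]. Speed limits (degrees/s): [136.94, 136.94, 172.46, 180, 180, 180].

## Interface

Orientations are given as [roll, pitch, yaw] about the fixed x, y, z axes, in that order (R = Rz(yaw) Ry(pitch) Rx(roll)).
In Python, from plant import ctrl gives the robot as it stands.
- The arm moves only by the shell command python3 -m crank 'ROWS'. ROWS is JSON, a list that holds one entry, the list of rows, each a list of 5 numbers: the closure, from -1 (fully open) to 1 (shut), then the shift along the tool's x, y, z in mm, then the turn about the tool's y in rad. In form: [[[claw, x, y, z, turn], ...]]. A call has 1 to 12 rows; each row is the pose to reach, as a shift and turn from the pose commanded when the call began, along the tool's axes at that moment; what a row does not reach only later rows make up. A row lasts 1/8 s, in which the tool goes at most 62.5 mm and 10.7 degrees, less where a joint would pass 70% of its speed; a pose out of reach is approached as far as the arm can. A call with a gripper value outside its range is refused whole. The fingers move at their own pace and stop on an object; the grip force is fixed at half the most. Time passes only in rows, so rows that repeat a pose let the fingers close. It gives the time, the measured TCP pose, the force and the opening at its end, in the units of the state.
- ctrl.get_obs(): the state, without advancing time (a new reading comes with each control period).
- ctrl.snapshot(name): name is "scene" or "side" or "wrist"; returns the picture (480x640x3 uint8, red, green, blue); there is no depth.
- ctrl.camera_model(name): a dict with "fx", "fy", "cx", "cy" (pixels), "origin" and "orientation" of the camera in the world; the wrist camera has in their place "hand_eye" (4x4, takes a point from camera to tool coordinates, whose origin is the TCP and whose axes are the tool frame's). Camera axes: x right, y down, z forward; pixel columns grow to the right and rows downward; lengths in m; the calibration is good to about 2 mm. A picture is of the moment at which its call begins: read the wrist's pose just before it. camera_model takes no time and is no camera call.
- ctrl.close_job(): hands the job in, once; it reports no verdict.
Trained networks look in the newest picture that a camera, given by its name, has taken for a name from the list of things; names that differ only in an ending like _2 or _b are one class to them, and where a whole thing is asked for, a point or a joint stands for the part that bears it (a point fixed in the world has none). Each returns a list of dicts, best first, with "confidence" (0 to 1); they miss things now and then, are a little off and sometimes report something else, mostly with a low value. They report only what shows in the picture. A call takes as long as a camera call.
- ctrl.find_in(camera, name): "extent" ([left, top, width, height] in pixels, round what is visible of it).
The state is a dict: "clock": time; "joint_pos": joint angles; "qvel": joint speeds; "tau": joint torques, N m; "tool_pos": TCP position; "orientation": TCP orientation; "force": force on the tool from outside, world axes, zero at the start; "moment": the same for the moment, N m; "opening": finger opening in m.
Only numpy, scipy, OpenCV 4.12 (cv2) and the standard library are available. Lean on these libraries where they do the work, as an engineer would, in place of code of your own. Each camera call takes 0.05 s, during which the arm holds its last target.

## Working session

There is one attempt and no reset: what is moved stays moved. The work goes in short steps, Python scripts to look and compute and a shell command to move; the robot and the scene stay as the last step left them, time stands still between calls to the robot, and variables do not carry over. Pictures are saved under pics/ and viewed, and the job is handed in when it is done.

```bash
ls; mkdir -p pics
python3 - <<'E'
from plant import ctrl
import cv2
print(ctrl.get_obs())
for n in ("scene","side","wrist"):
    im=ctrl.snapshot(n); cv2.imwrite(f"pics/a_{n}.png",im[:,:,::-1]); print(n,ctrl.camera_model(n))
E
```

```text
pics
{'clock': 0.0, 'joint_pos': array([ 8.02195407e+01,  2.05915962e+01,  6.35606880e-01, -1.89711067e-02,
       -7.01357832e+01, -1.65089847e+01]), 'qvel': array([ 0.03814174, -0.08722072,  0.1202436 , -0.08745722, -0.14976983,
       -0.09405856]), 'tau': array([ 1.68687733e-03, -5.82721066e+01,  2.93046981e+01,  6.99675232e+00,
        7.06955689e-03, -1.59748488e-04]), 'tool_pos': array([0.29873445, 0.60470043, 0.18653846]), 'orientation': array([-8.99910180e+01, -9.30573720e-02, -1.16295912e+02]), 'force': array([-0.31575859,  0.19525448,  0.87313827]), 'moment': array([ 0.01583256, -0.0117994 ,  0.0392256 ]), 'opening': 0.08795594263535621}
scene {'fx': 483.52052655714675, 'fy': 483.52052655714675, 'cx': 327.09789071166307, 'cy': 235.31573912881964, 'origin': array([ 1.02386374, -0.86014616,  0.95965151]), 'orientation': array([-129.53737182,    0.77270425,   27.17725424])}
side {'fx': 600.6397215181869, 'fy': 600.6397215181869, 'cx': 320.99390394291134, 'cy': 237.69418602931108, 'origin': array([-0.3905596 , -0.80310966,  1.07422101]), 'orientation': array([-127.32086461,   -1.06406996,  -45.84361214])}
wrist {'fx': 414.1795712092893, 'fy': 414.1795712092893, 'cx': 316.65156768407536, 'cy': 246.11850418657468, 'hand_eye': array([[ 9.99999790e-01,  5.29714834e-04,  3.72875615e-04,
         1.56690359e-04],
       [-2.00615240e-04, -2.94070088e-01,  9.55783837e-01,
        -1.97951547e-01],
       [ 6.15944442e-04, -9.55783711e-01, -2.94069920e-01,
         7.99721440e-02],
       [ 0.00000000e+00,  0.00000000e+00,  0.00000000e+00,
         1.00000000e+00]])}
```

View pics/a_scene.png

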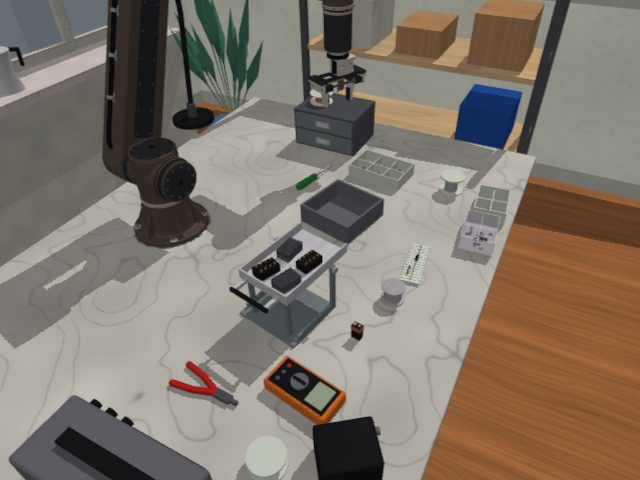

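View pics/a_side.png

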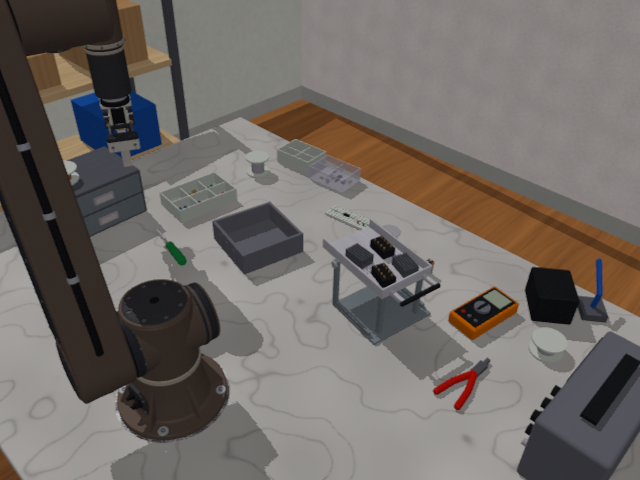

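View pics/a_wrist.png

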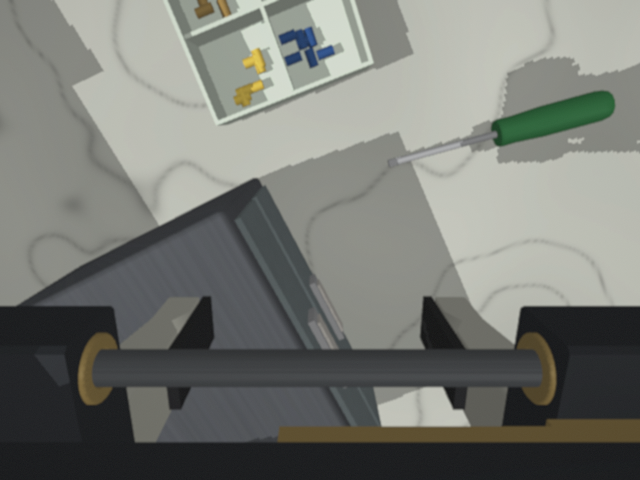

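```bash
cat > h.py <<'E'
from plant import ctrl
import numpy as np, cv2
from scipy.spatial.transform import Rotation as R
def rot(o): return R.from_euler('xyz',o,degrees=True).as_matrix()
def cam(n,obs=None):
    m=ctrl.camera_model(n)
    K=np.array([[m['fx'],0,m['cx']],[0,m['fy'],m['cy']],[0,0,1]])
    if n=='wrist':
        T=np.eye(4);T[:3,:3]=rot(obs['orientation']);T[:3,3]=obs['tool_pos'];T=T@np.array(m['hand_eye'])
        return K,T[:3,:3],T[:3,3]
    return K,rot(m['orientation']),np.array(m['origin'])
def ray(c,uv):
    K,Rm,o=c; d=Rm@np.linalg.solve(K,[uv[0],uv[1],1.]); return o,d/np.linalg.norm(d)
def onz(c,uv,z):
    o,d=ray(c,uv); return o+d*(z-o[2])/d[2]
def tri(cs,uvs):
    A=np.zeros((3,3));b=np.zeros(3);rs=[]
    for c,uv in zip(cs,uvs):
        o,d=ray(c,uv);P=np.eye(3)-np.outer(d,d);A+=P;b+=P@o;rs.append((o,d))
    p=np.linalg.solve(A,b)
    return p,[float(np.linalg.norm((np.eye(3)-np.outer(d,d))@(p-o))) for o,d in rs]
def proj(c,p):
    K,Rm,o=c; q=K@(Rm.T@(np.asarray(p,float)-o)); return q[:2]/q[2]
E
python3 - <<'E'
from h import *
for c in ('scene','side'):
  for n in ('bin','tray','stand','tray_handle','sink1','relay1','solder_spool','battery','breadboard','multimeter','cutters','parts_box','screwdriver'):
    print(c,n,[(np.round(d['extent']).tolist(),round(d['confidence'],2)) for d in ctrl.find_in(c,n)[:3]])
print(ctrl.get_obs()['clock'])
E
```

```text
scene bin [([302.0, 181.0, 81.0, 66.0], 0.89)]
scene tray [([230.0, 221.0, 117.0, 91.0], 0.76)]
scene stand [([228.0, 222.0, 120.0, 127.0], 0.59), ([348.0, 150.0, 66.0, 42.0], 0.43)]
scene tray_handle [([231.0, 224.0, 118.0, 91.0], 0.91), ([398.0, 246.0, 32.0, 37.0], 0.67)]
scene sink1 [([278.0, 237.0, 27.0, 26.0], 0.71), ([271.0, 264.0, 34.0, 32.0], 0.67), ([232.0, 218.0, 115.0, 94.0], 0.51)]
scene relay1 [([298.0, 250.0, 26.0, 25.0], 0.7), ([253.0, 258.0, 28.0, 24.0], 0.67)]
scene solder_spool [([379.0, 277.0, 23.0, 31.0], 0.65)]
scene battery [([400.0, 245.0, 31.0, 40.0], 0.67), ([230.0, 223.0, 116.0, 90.0], 0.21)]
scene breadboard [([400.0, 244.0, 30.0, 42.0], 0.75), ([253.0, 259.0, 28.0, 20.0], 0.61)]
scene multimeter [([264.0, 357.0, 82.0, 67.0], 0.66), ([296.0, 174.0, 25.0, 20.0], 0.3)]
scene cutters [([168.0, 361.0, 68.0, 45.0], 0.93)]
scene parts_box [([348.0, 151.0, 68.0, 42.0], 0.71)]
scene screwdriver [([296.0, 177.0, 25.0, 16.0], 0.56)]
side bin [([213.0, 202.0, 92.0, 70.0], 0.73)]
side tray [([322.0, 219.0, 118.0, 84.0], 0.76), ([326.0, 208.0, 45.0, 28.0], 0.7)]
side stand [([323.0, 221.0, 116.0, 123.0], 0.79)]
side tray_handle [([321.0, 218.0, 114.0, 90.0], 0.71)]
side sink1 [([390.0, 252.0, 32.0, 25.0], 0.77), ([345.0, 246.0, 27.0, 21.0], 0.7)]
side relay1 [([368.0, 236.0, 27.0, 26.0], 0.88), ([370.0, 262.0, 27.0, 24.0], 0.76), ([324.0, 206.0, 46.0, 27.0], 0.55)]
side solder_spool [([384.0, 224.0, 14.0, 12.0], 0.57), ([374.0, 263.0, 24.0, 24.0], 0.47)]
side battery []
side breadboard [([325.0, 207.0, 44.0, 25.0], 0.89)]
side multimeter [([448.0, 285.0, 69.0, 56.0], 0.58)]
side cutters [([434.0, 362.0, 55.0, 46.0], 0.75)]
side parts_box [([159.0, 228.0, 28.0, 34.0], 0.64), ([160.0, 176.0, 75.0, 42.0], 0.63)]
side screwdriver [([165.0, 241.0, 19.0, 25.0], 0.51)]
1.45
```

Run:
```python
import cv2
a=cv2.imread('pics/a_scene.png')[160:360,215:435]; b=cv2.imread('pics/a_side.png')[190:350,200:450]
cv2.imwrite('pics/z1.png',cv2.resize(a,None,fx=3.5,fy=3.0,interpolation=cv2.INTER_CUBIC))
cv2.imwrite('pics/z2.png',cv2.resize(b,None,fx=3,fy=3,interpolation=cv2.INTER_CUBIC))
```

```text
(no output)
```

View pics/z1.png

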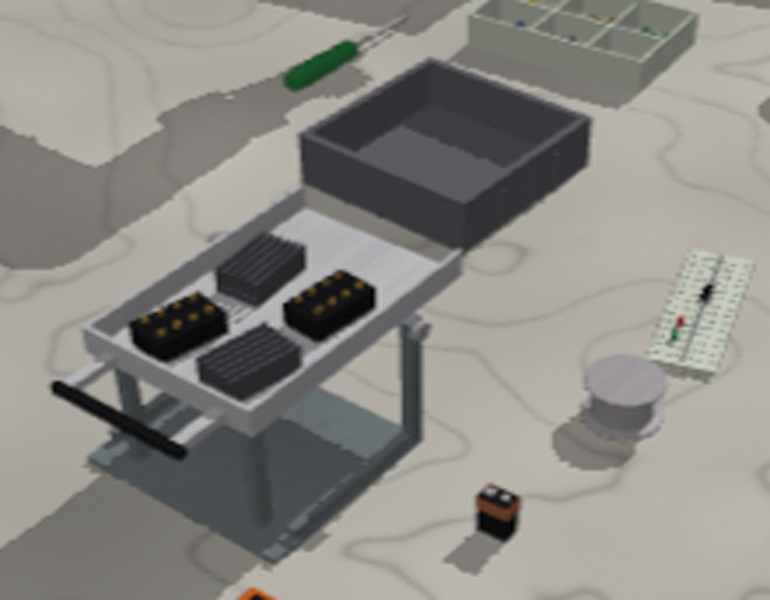

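View pics/z2.png

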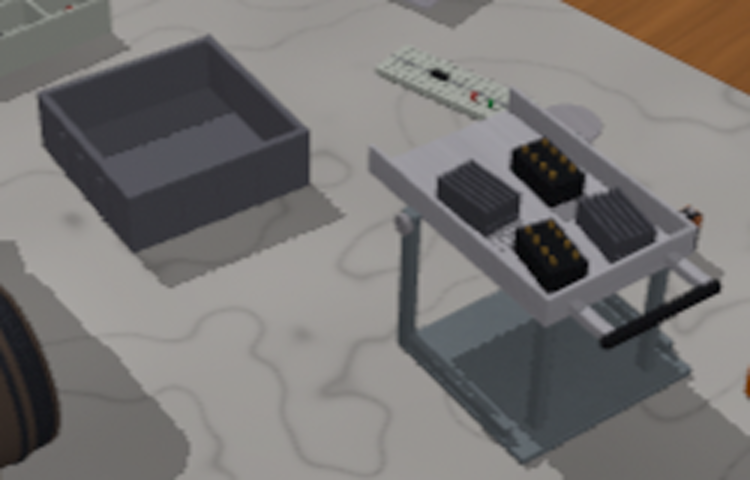

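Run:
```python
from h import *
S=cam('scene');D=cam('side')
z1=lambda x,y:(215+x/3.5,160+y/3.); z2=lambda x,y:(200+x/3,190+y/3)
for n,a,b in [('handL',z1(57,387),z2(607,342)),('handR',z1(182,453),z2(717,287)),
 ('binrimA',z1(302,135),z2(128,198)),('rimB',z1(433,60),z2(40,95)),('rimC',z1(592,120),z2(210,38)),('rimD',z1(465,205),z2(308,130)),
 ('lipL',z1(305,190),z2(370,150)),('lipR',z1(462,250),z2(510,92)),('backL',z1(85,332),z2(547,305)),('backR',z1(250,415),z2(690,235)),('binbotA',z1(302,180),z2(137,250)),('binbotD',z1(465,248),z2(306,185))]:
    p,e=tri([S,D],[a,b]); print(n,np.round(p,3),np.round(e,4))
# bystanders
for n,a in [('spool',z1(622,425)),('bat',z1(497,535)),('bb',z1(700,310)),('meter',(305,392)),('cut',(208,390)),('driver L',z1(290,80)),('driver R',z1(405,18)),('pbox',(348,168)),('drawer',(350,155)),('drawerL',(297,138))]:
    print(n,np.round(onz(S,a,0),3))
```

```text
handL [ 0.452 -0.263  0.144] [0.001 0.001]
handR [ 0.563 -0.283  0.143] [0.0019 0.0019]
binrimA [0.372 0.203 0.058] [0.0006 0.0006]
rimB [0.414 0.386 0.057] [0.0014 0.0014]
rimC [0.597 0.345 0.057] [0.0014 0.0014]
rimD [0.555 0.161 0.059] [0. 0.]
lipL [0.485 0.016 0.154] [0.0013 0.0013]
lipR [ 0.632 -0.012  0.158] [0.0035 0.0035]
backL [ 0.441 -0.212  0.156] [0.001 0.001]
backR [ 0.588 -0.238  0.153] [0.0014 0.0014]
binbotA [0.372 0.197 0.002] [0.0013 0.0013]
binbotD [ 0.554  0.164 -0.003] [0.0033 0.0033]
spool [ 0.765 -0.002  0.   ]
bat [ 0.731 -0.155  0.   ]
bb [ 0.769  0.167 -0.   ]
meter [ 0.689 -0.344 -0.   ]
cut [ 0.491 -0.438  0.   ]
driver L [0.264 0.364 0.   ]
driver R [0.306 0.54  0.   ]
pbox [0.371 0.555 0.   ]
drawer [0.337 0.645 0.   ]
drawerL [0.081 0.675 0.   ]
```

The scene and side views show the grey bin behind the lip, with its rim corners measured at z≈0.058. The tray handle's ends are at scene (231,289) and (267,311). The discharge direction is about 79.5° yaw and the bin is at about 77°. I'll move over the bin's far wall and look with the wrist camera.

```bash
python3 -m crank '[[[-1,10,0,24,-0.02],[-1,25,0,58,-0.05],[-1,42,0,98,-0.08],[-1,60,0,140,-0.11],[-1,78,0,182,-0.15],[-1,96,0,222,-0.18],[-1,112,0,260,-0.21],[-1,122,0,283,-0.23],[-1,126,0,292,-0.232],[-1,126,0,292,-0.232]]]'
python3 - <<'E'
from h import *
o=ctrl.get_obs(); im=ctrl.snapshot('wrist'); cv2.imwrite('pics/b_wrist.png',im[:,:,::-1]); print(o['tool_pos'],o['orientation'],o['force'],o['clock'],o['joint_pos'])
np.save('b_obs.npy',o,allow_pickle=True)
E
```

```text
clock: 2.7
tool_pos: [0.5051, 0.3627, 0.1874]
orientation: [-90.0, 0.0, -103.1]
force: [-0.3, -0.3, -0.3]
opening: 0.0875
[0.50510854 0.36270902 0.18743891] [-9.00018374e+01  3.89473209e-03 -1.03063229e+02] [-0.27189079 -0.33779176 -0.30119195] 2.7 [ 5.36441769e+01  1.55899175e+01 -6.41124613e+00 -3.48133321e-03
 -6.79959856e+01  2.32938982e+01]
```

View pics/b_wrist.png

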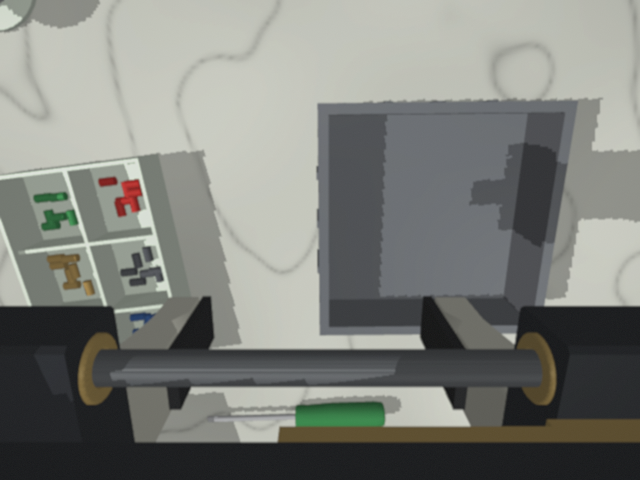

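Run:
```python
from h import *
o=np.load('b_obs.npy',allow_pickle=True).item(); W=cam('wrist',o)
P=[onz(W,p,0.065) for p in [(318,104),(577,100),(320,334),(548,280)]]
for p in P: print(np.round(p,4))
TL,TR,BL,X=P
ang=lambda v:np.degrees(np.arctan2(v[1],v[0]))
print('u',ang(TL-TR),np.linalg.norm(TL-TR),'v-',ang(TL-BL),np.linalg.norm(TL-BL))
u=(TL-TR)[:2];u/=np.linalg.norm(u);w=(TL-BL)[:2];w/=np.linalg.norm(w)
c=(TR+BL)[:2]/2;print('centre',c, 'from TL',TL[:2]-.095*u-.095*w)
```

```text
[0.5927 0.3411 0.065 ]
[0.5527 0.1563 0.065 ]
[0.4086 0.3818 0.065 ]
[0.4149 0.1861 0.065 ]
u 77.80968685246194 0.1891259826946027 v- -12.446615156315806 0.18848203074375658
centre [0.48069158 0.26900841] from TL [0.47985816 0.26874484]
```

```bash
python3 -m crank '[[[-1,6,20,-4,-0.013],[-1,6,50,-4,-0.013],[-1,6,80,-4,-0.013],[-1,6,110,-4,-0.013],[-1,6,135,-4,-0.013],[-1,6,150,-4,-0.013],[-1,6,159,-4,-0.013],[-1,6,159,-4,-0.013]]]'
python3 -m crank '[[[0,0,0,0,0],[0.5,0,0,0,0],[1,0,0,0,0],[1,0,0,0,0],[1,0,0,0,0],[1,0,0,0,0],[1,0,0,0,0],[1,0,0,0,0]]]'
```

```text
clock: 3.75
tool_pos: [0.4995, 0.3582, 0.0283]
orientation: [-90.0, -0.0, -102.2]
force: [-0.1, 0.2, -0.0]
opening: 0.0877
clock: 4.75
tool_pos: [0.4997, 0.3579, 0.0284]
orientation: [-90.0, -0.0, -102.2]
force: [0.0, -0.2, -0.4]
opening: 0.0135
```

```bash
python3 -m crank '[[[1,0,0,0,0],[1,0,0,0,0],[1,0,0,0,0]]]'
python3 - <<'E'
from h import *
S=ctrl.snapshot('scene');cv2.imwrite('pics/c_scene.png',cv2.resize(S[150:360,210:440,::-1],None,fx=3.3,fy=2.8,interpolation=2))
E
```

```text
clock: 5.12
tool_pos: [0.4997, 0.3579, 0.0285]
orientation: [-90.0, -0.0, -102.2]
force: [-1.0, 0.2, -0.0]
opening: 0.0004
```

View pics/c_scene.png

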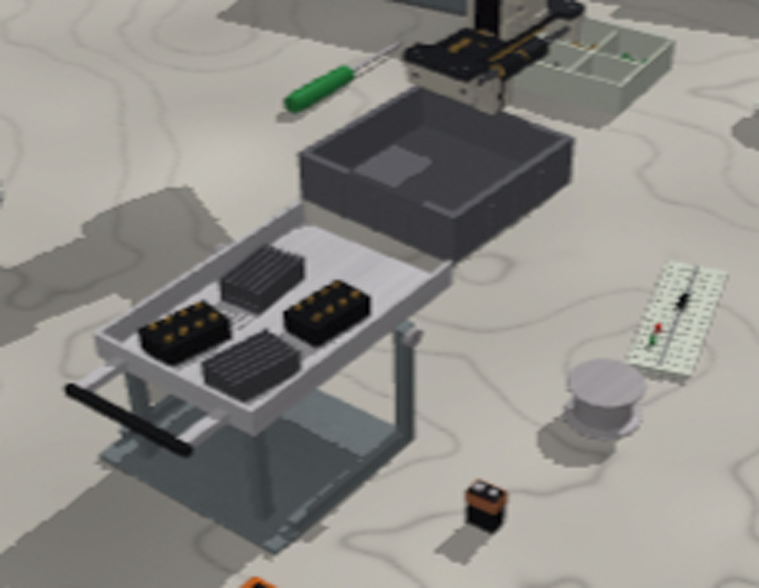

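Run:
```python
from h import *
S=ctrl.snapshot('side');cv2.imwrite('pics/c_side.png',cv2.resize(S[150:350,150:400,::-1],None,fx=3,fy=3,interpolation=2))
S=ctrl.snapshot('wrist');cv2.imwrite('pics/c_wrist.png',S[:,:,::-1])
```

```text
(no output)
```

View pics/c_side.png

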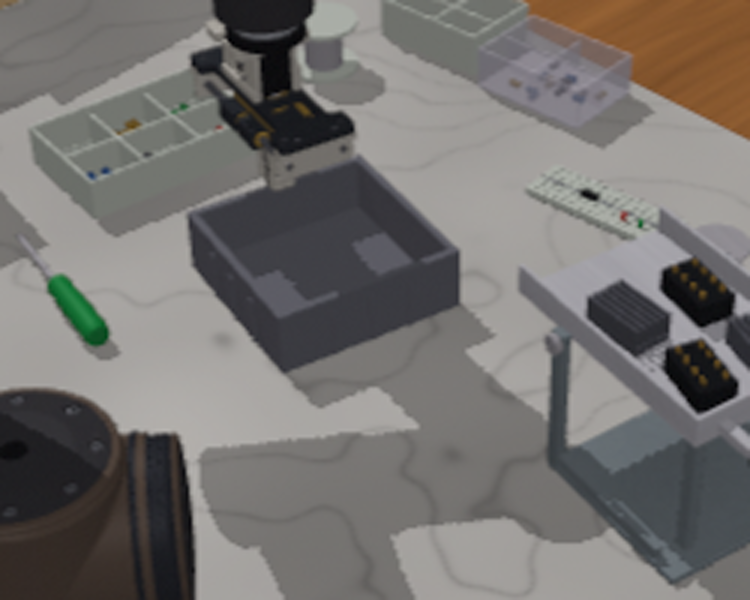

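View pics/c_wrist.png

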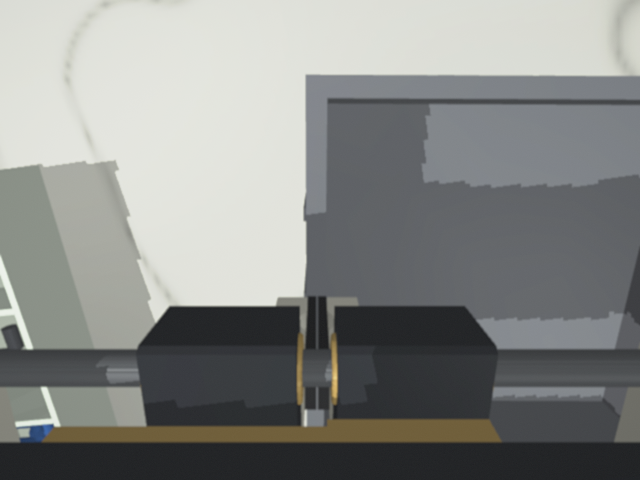

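Run:
```python
import cv2
a=cv2.imread('pics/c_wrist.png')[180:440,220:420]; cv2.imwrite('pics/c_wz.png',cv2.resize(a,None,fx=2.3,fy=2.3,interpolation=2)) 
from h import *
print(ctrl.get_obs()['opening'], ctrl.get_obs()['force'])
# project TCP and pad points
o=ctrl.get_obs();W=cam('wrist',o)
T=rot(o['orientation']);p=o['tool_pos']
for q in [(0,0,0),(0,-.019,0),(0,-.04,0),(0,-.037,.01)]: print(q,proj(W,p+T@np.array(q)))
```

```text
0.00029840841639266786 [-0.61803775  0.5365467   0.17025904]
(0, 0, 0) [316.10478605 281.50415424]
(0, -0.019, 0) [316.06238168 296.70441074]
(0, -0.04, 0) [316.005244   317.18597046]
(0, -0.037, 0.01) [316.01807912 292.42222861]
```

View pics/c_wz.png

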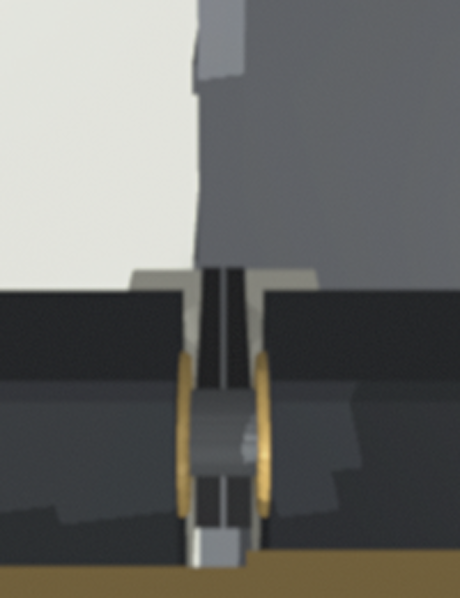

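Run:
```python
from h import *
S=cam('scene');D=cam('side')
o=ctrl.get_obs();T=rot(o['orientation']);p=o['tool_pos']
print(tri([S,D],[(357.6,188.6),(243.3,212.3)]))
for q in [(0,0,0),(0,-.019,0),(0,-.037,0),(0,-.066,0),(.02,-.037,0),(-.02,-.037,0)]:
    w=p+T@np.array(q); print(q,np.round(w,3),(proj(S,w)-[210,150])*[3.3,2.8],(proj(D,w)-150)*3)
```

```text
(array([0.49912763, 0.35263715, 0.06580993]), [0.0022806773130741296, 0.0022806773130740953])
(0, 0, 0) [0.5   0.358 0.028] [487.95809749 133.87344893] [278.27522793 213.32738026]
(0, -0.019, 0) [0.5   0.358 0.047] [488.47035354 120.68377079] [277.10849107 197.63395794]
(0, -0.037, 0) [0.5   0.358 0.065] [488.96284299 108.0030475 ] [275.98907775 182.57707021]
(0, -0.066, 0) [0.5   0.358 0.094] [489.77141547  87.18375097] [274.15609396 157.92216324]
(0.02, -0.037, 0) [0.495 0.338 0.065] [476.87838632 115.57968234] [285.61924463 192.55852926]
(-0.02, -0.037, 0) [0.504 0.377 0.065] [500.86904371 100.53817443] [266.50145447 172.74335451]
```

Run:
```python
from h import *
S=ctrl.snapshot('side');D=ctrl.snapshot('scene')
a=cv2.resize(S[185:245,205:275,::-1],(480,420),interpolation=2);b=cv2.resize(D[160:220,325:375,::-1],(320,420),interpolation=2)
cv2.imwrite('pics/d.png',np.hstack([a,b]))
```

```text
(no output)
```

View pics/d.png

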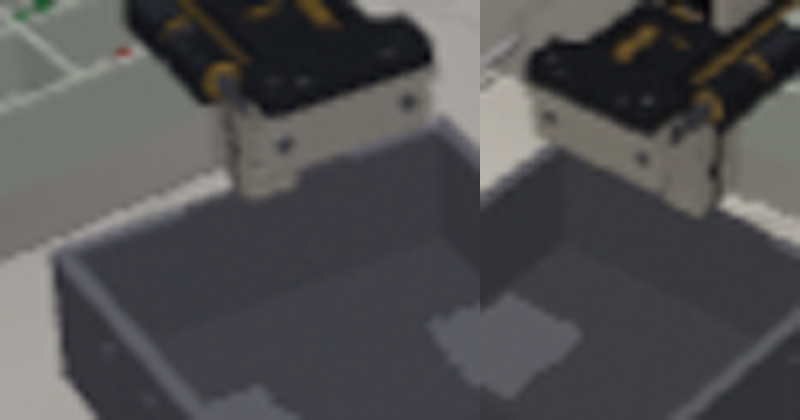

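```bash
python3 -m crank '[[[1,2,0,0,0],[1,5,0,0,0],[1,8,0,0,0],[1,8,0,0,0]]]'
python3 - <<'E'
from h import *
o=ctrl.get_obs();S=ctrl.snapshot('side');D=ctrl.snapshot('scene');W=ctrl.snapshot('wrist')
a=cv2.resize(S[185:285,205:315,::-1],(440,400),interpolation=2);b=cv2.resize(D[160:260,290:390,::-1],(350,350),interpolation=2)
print(o['tool_pos'],o['force'],o['opening'])
c=np.zeros((400,790,3),np.uint8);c[:,:440]=a;c[:350,440:]=b;cv2.imwrite('pics/e.png',c);cv2.imwrite('pics/e_w.png',W[:,:,::-1])
E
```

```text
clock: 5.88
tool_pos: [0.4979, 0.3498, 0.0285]
orientation: [-90.0, -0.0, -102.3]
force: [-0.3, -0.5, 0.4]
opening: 0.0005
[0.4979249  0.34981646 0.02849212] [-0.30985782 -0.48880449  0.41519064] 0.00045138574368483475
```

View pics/e.png

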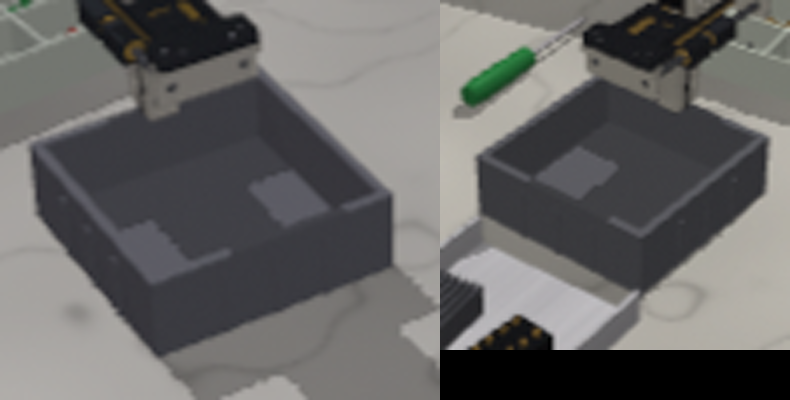

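View pics/e_w.png

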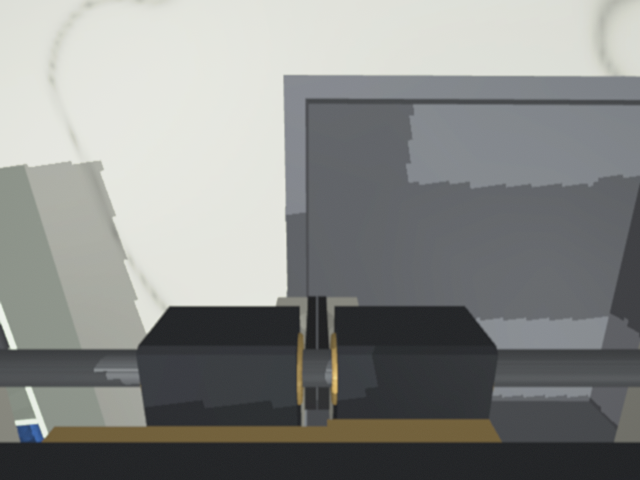

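Run:
```python
from h import *
S=cam('scene');D=cam('side')
print(tri([S,D],[(290+(680-440)/3.5, 160+108/3.5),(205+160/4,185+117/4)]))
# bin rim heights again from these pictures: rim near corner (A), D
f=lambda x,y:(205+x/4,185+y/4); g=lambda x,y:(290+(x-440)/3.5,160+y/3.5)
for n,a,b in [('A',g(480,158),f(152,285)),('B',g(603,75),f(33,148)),('D',g(640,237),f(392,195)),('Abot',g(480,210),f(163,355)),('Dbot',g(640,290),f(392,265)),('C',g(768,142),f(262,72))]: print(n,tri([S,D],[a,b]))
o=ctrl.get_obs();T=rot(o['orientation']);p=o['tool_pos']
for q in [(0,0,0),(0,-.037,0),(0,-.066,0)]:
    w=p+T@np.array(q); print(q,(proj(S,w)-[290,160])*3.5+[440,0],(proj(D,w)-[205,185])*4)
```

```text
(array([0.50331053, 0.35099529, 0.05838492]), [0.002959634049235216, 0.002959634049235202])
A (array([0.3724631 , 0.20286511, 0.05761233]), [0.0009704015598241305, 0.000970401559824042])
B (array([0.41070439, 0.3791189 , 0.0572549 ]), [0.001691280605538871, 0.0016912806055386059])
D (array([0.55365532, 0.15852126, 0.06153439]), [0.0011547944931338031, 0.001154794493133813])
Abot (array([0.37224352, 0.1969778 , 0.00087807]), [0.0019990222462556006, 0.001999022246255658])
Dbot (array([5.53521694e-01, 1.59277668e-01, 5.45185253e-05]), [0.0026334786565626886, 0.002633478656562654])
C (array([0.59643973, 0.34189884, 0.05651283]), [0.0010417124959193557, 0.0010417124959193785])
(0, 0, 0) [672.62684014 136.06342831] [156.15424257 149.58557582]
(0, -0.037, 0) [673.61372293 103.68333622] [153.15871107 108.53536065]
(0, -0.066, 0) [674.40798414  77.62324931] [150.75678275  75.61977493]
```

Run:
```python
from h import *
S=cam('scene');D=cam('side')
o=np.array([0.29873445, 0.60470043, 0.18653846]);T=rot([-89.991,-.093,-116.296])
a=cv2.imread('pics/a_scene.png');b=cv2.imread('pics/a_side.png')
out=[]
for im,c,(x0,y0) in ((a,S,(290,50)),(b,D,(80,80))):
    z=cv2.resize(im[y0:y0+100,x0:x0+100],(390,390),interpolation=2)
    for q,col in [((0.044,0,0),(0,0,255)),((-.044,0,0),(0,0,255)),((.044,-.037,0),(0,255,0)),((-.044,-.037,0),(0,255,0)),((0,-.066,0),(255,0,0))]:
        p=(proj(c,o+T@np.array(q))-[x0,y0])*3.9; cv2.circle(z,tuple(int(v) for v in p),3,col,-1)
    out.append(z)
cv2.imwrite('pics/f.png',np.hstack(out))
```

```text
(no output)
```

View pics/f.png

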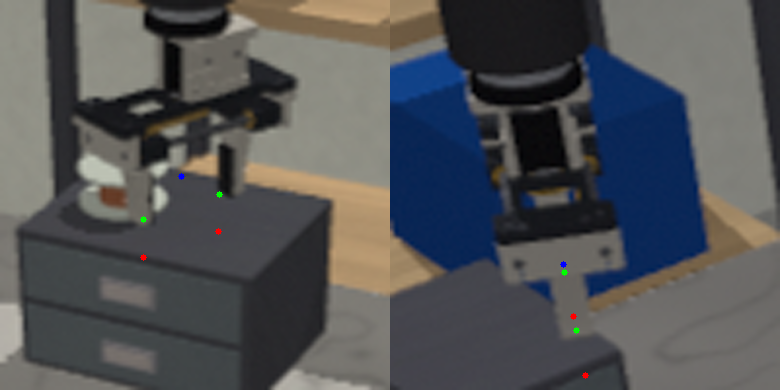

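The fingers closed on nothing. Both outside views put the visible fingertips about 36 mm higher than the reported TCP: green dots at tool y = -37 mm match the tips, red dots at the TCP do not. They only hovered at rim height and the bin did not move. I'll take this 36 mm as a tool offset, raise, open and regrasp lower, stepping down while watching force.

```bash
python3 -m crank '[[[1,0,-8,0,0],[1,0,-20,0,0],[-1,-4,-20,0,0],[-1,-8,-20,0,0],[-1,-8,-20,0,0],[-1,-8,-20,0,0],[-1,-8,-20,0,0],[-1,-8,-20,0,0],[-1,-8,-20,0,0],[-1,-8,-20,0,0],[-1,-8,-20,0,0],[-1,-8,-20,0,0]]]'
python3 - <<'E'
from h import *
o=ctrl.get_obs();W=ctrl.snapshot('wrist');cv2.imwrite('pics/g_w.png',W[:,:,::-1]);print(o['tool_pos'],o['opening'])
E
```

```text
clock: 7.52
tool_pos: [0.4997, 0.358, 0.0485]
orientation: [-90.0, 0.0, -102.2]
force: [-0.4, -0.2, 0.1]
opening: 0.0868
[0.4997066  0.3579607  0.04849959] 0.08678919306595013
```

View pics/g_w.png

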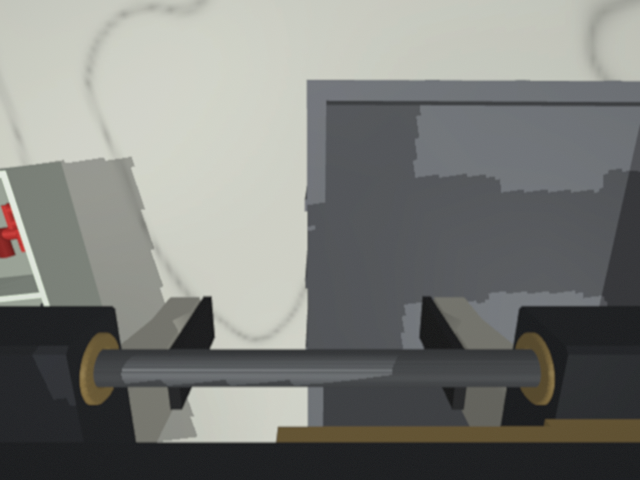

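```bash
python3 -m crank '[[[-1,0,12,0,0],[-1,0,26,0,0],[-1,0,38,0,0],[-1,0,46,0,0],[-1,0,48,0,0]]]'
python3 -m crank '[[[1,0,0,0,0],[1,0,0,0,0],[1,0,0,0,0],[1,0,0,0,0],[1,0,0,0,0],[1,0,0,0,0],[1,0,0,0,0],[1,0,0,0,0],[1,0,0,0,0]]]'
```

```text
clock: 8.2
tool_pos: [0.4994, 0.3576, -0.0005]
orientation: [-90.0, -0.1, -102.2]
force: [0.2, 0.0, -0.4]
opening: 0.0877
clock: 9.32
tool_pos: [0.4997, 0.358, 0.0005]
orientation: [-90.0, 0.0, -102.3]
force: [-0.8, 0.3, 0.4]
opening: 0.0079
```

```bash
python3 -m crank '[[[1,5,0,3,0],[1,14,0,8,0],[1,26,0,16,0],[1,40,0,24,-0.005],[1,54,0,33,-0.01],[1,68,0,42,-0.015],[1,82,0,50,-0.02],[1,96,0,59,-0.025],[1,108,0,66,-0.031],[1,118,0,72,-0.031],[1,124,0,76,-0.031],[1,124,0,76,-0.031]]]'
python3 - <<'E'
from h import *
o=ctrl.get_obs();W=ctrl.snapshot('wrist');cv2.imwrite('pics/i_w.png',W[:,:,::-1]);print(o['tool_pos'],o['orientation'],o['opening'],o['force'])
np.save('i_obs.npy',o,allow_pickle=True)
W=ctrl.snapshot('side');cv2.imwrite('pics/i_s.png',cv2.resize(W[170:360,200:460,::-1],None,fx=3,fy=3,interpolation=2))
E
```

```text
clock: 10.82
tool_pos: [0.5477, 0.2198, 0.0005]
orientation: [-90.0, -0.0, -100.5]
force: [-0.1, -1.4, 0.3]
opening: 0.0076
[5.47734075e-01 2.19783691e-01 4.56292069e-04] [-9.00100462e+01 -4.47749543e-02 -1.00497923e+02] 0.007591271344680757 [-0.12436234 -1.36220963  0.33637938]
```

View pics/i_w.png

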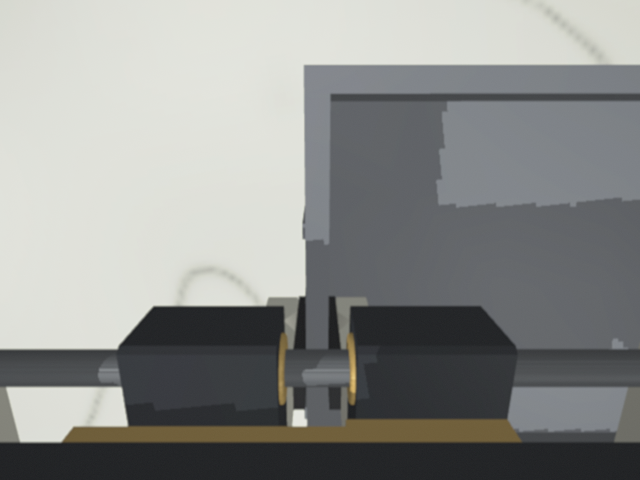

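View pics/i_s.png

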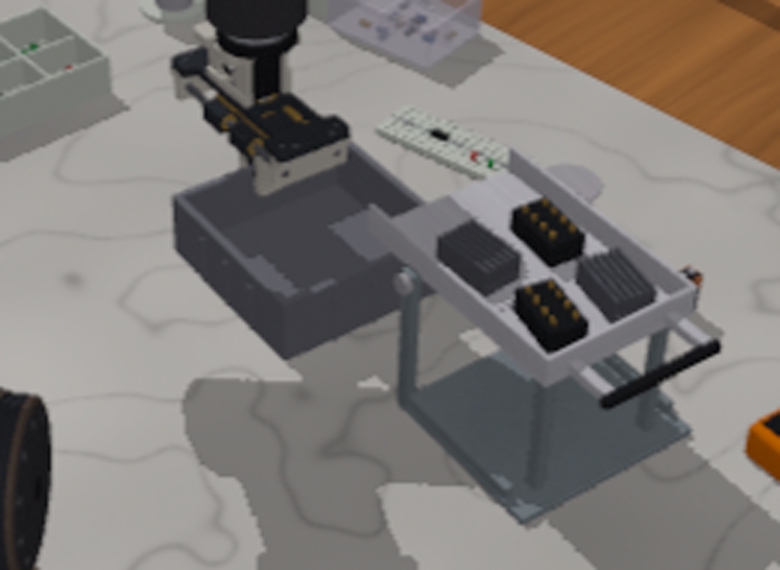

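```bash
python3 -m crank '[[[1,3,0,3,0],[1,9,0,8,0],[1,18,0,15,0],[1,29,0,23,0],[1,40,0,31,0],[1,51,0,38,0],[1,61,0,44,0],[1,69,0,47,0],[1,75,0,48,0],[1,79,0,48,0],[1,80,0,48,0],[1,80,0,48,0]]]'
python3 - <<'E'
from h import *
o=ctrl.get_obs();W=ctrl.snapshot('scene');cv2.imwrite('pics/j_c.png',cv2.resize(W[190:360,215:435,::-1],None,fx=3.5,fy=3.5,interpolation=2));print(o['tool_pos'],o['orientation'],o['opening'],o['force'])
W=ctrl.snapshot('side');cv2.imwrite('pics/j_s.png',cv2.resize(W[170:360,200:460,::-1],None,fx=3,fy=3,interpolation=2))
E
```

```text
clock: 12.42
tool_pos: [0.5801, 0.1331, 0.0004]
orientation: [-90.0, -0.0, -100.5]
force: [0.6, -1.1, -1.0]
opening: 0.0077
[5.80091606e-01 1.33052788e-01 4.37022659e-04] [-9.00151646e+01 -2.97696179e-02 -1.00459278e+02] 0.007699215724163049 [ 0.57992481 -1.08909801 -1.03132332]
```

View pics/j_c.png

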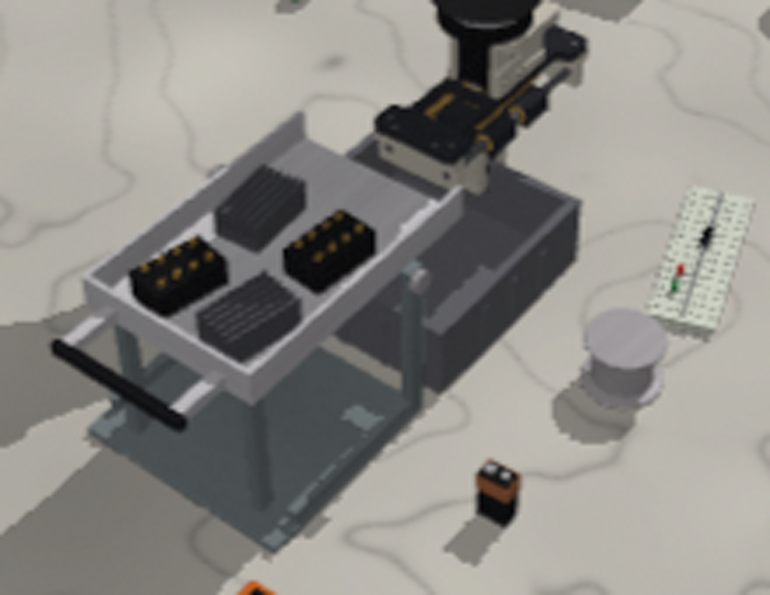

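View pics/j_s.png

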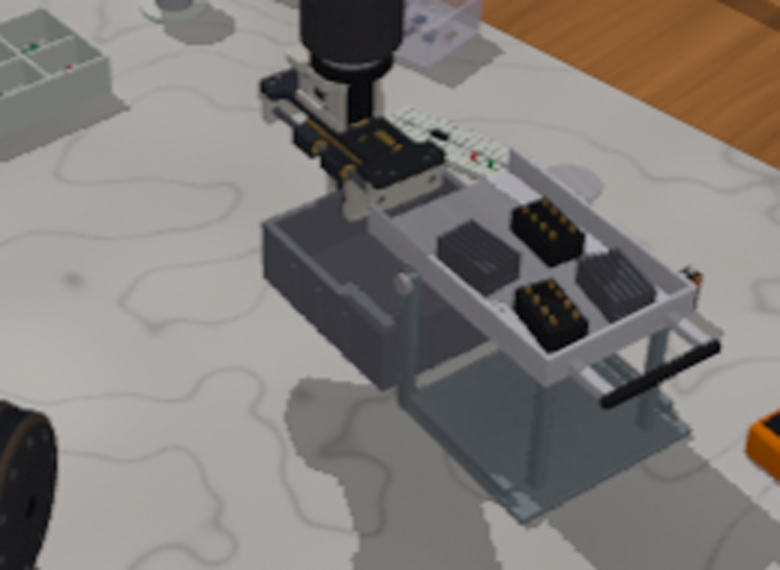

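Run:
```python
from h import *
S=cam('scene');D=cam('side')
g=lambda x,y:(215+x/3.5,190+y/3.5); f=lambda x,y:(200+x/3,170+y/3)
u=np.array([.182,.983]);v=np.array([-.983,.182]);h=np.array([.543,-.071])
def st(p): d=p[:2]-h; return np.round([d@u,d@v,p[2]],3)
print('bin right near bottom',st(onz(S,g(437,393),0)))
print('bin left near bottom',st(onz(D,f(385,388),0)))
print('bin right near rim',st(onz(S,g(437,330),.065)))
print('bin left near rim',st(onz(D,f(375,320),.065)))
print('bin right far rim',st(onz(S,g(582,203),.065)),'left far rim',st(onz(D,f(264,225),.065)))
print('plate right front',st(onz(S,g(425,405),.008)),'plate left front',st(onz(D,f(402,402),.008)))
print('plate back S right',st(onz(S,g(277,548),.008)),'left back D', st(onz(D,f(525,520),.008)), 'S left back',st(onz(S,g(93,430),.008)))
print('pivotR',st(onz(S,g(418,280),.140)),'pivotL',st(onz(D,f(405,283),.140)))
print('handle',st(tri([S,D],[g(118,385),f(662,375)])[0]))
print('lipR floor', st(onz(S,g(440,212),.140)),st(onz(S,g(463,188),.165)),'lipL', st(onz(D,f(370,207),.165)), st(onz(S,g(303,115),.165)))
print('post R bottom S', st(onz(S,g(412,403),.008)))
```

```text
bin right near bottom [ 0.022 -0.095  0.   ]
bin left near bottom [0.022 0.09  0.   ]
bin right near rim [ 0.024 -0.093  0.065]
bin left near rim [0.039 0.09  0.065]
bin right far rim [ 0.209 -0.101  0.065] left far rim [0.203 0.097 0.065]
plate right front [ 0.001 -0.099  0.008] plate left front [-0.007  0.093  0.008]
plate back S right [-0.166 -0.096  0.008] left back D [-0.171  0.093  0.008] S left back [-0.167  0.083  0.008]
pivotR [-0.004 -0.097  0.14 ] pivotL [-0.006  0.095  0.14 ]
handle [-0.204 -0.001  0.142]
lipR floor [ 0.063 -0.066  0.14 ] [ 0.071 -0.081  0.165] lipL [0.066 0.079 0.165] [0.068 0.067 0.165]
post R bottom S [-0.003 -0.09   0.008]
```

```bash
python3 -m crank '[[[1,2,0,0,0],[1,5,0,0,0],[1,6,0,0,0],[1,6,0,0,0],[-1,6,0,0,0],[-1,6,0,0,0],[-1,6,0,0,0],[-1,6,0,0,0],[-1,6,0,0,0],[-1,6,0,0,0],[-1,6,0,0,0],[-1,6,0,0,0]]]'
python3 -m crank '[[[-1,0,-20,0,0],[-1,0,-55,0,0],[-1,0,-100,0,0],[-1,0,-150,0,0],[-1,0,-200,0,0],[-1,0,-235,0,0],[-1,0,-250,0,0],[-1,0,-250,0,0]]]'
```

```text
clock: 14.02
tool_pos: [0.5792, 0.1273, 0.0005]
orientation: [-90.0, -0.0, -100.5]
force: [-0.8, -0.2, 0.5]
opening: 0.0821
clock: 15.02
tool_pos: [0.5794, 0.1275, 0.2508]
orientation: [-90.0, 0.1, -100.5]
force: [-0.3, 0.5, -1.2]
opening: 0.0875
```

```bash
python3 -m crank '[[[-1,20,0,0,0],[-1,60,0,0,0],[-1,110,0,0,0],[-1,165,0,0,0],[-1,220,0,0,0],[-1,270,0,0,0],[-1,315,0,0,0],[-1,350,0,0,0],[0.25,375,0,0,0],[0.25,390,0,0,0],[0.25,400,0,0,0],[0.25,400,0,0,0]]]'
python3 - <<'E'
from h import *
o=ctrl.get_obs();W=ctrl.snapshot('wrist');cv2.imwrite('pics/k_w.png',W[:,:,::-1]);print(o['tool_pos'],o['orientation'],o['opening'],o['force'],o['clock'],o['joint_pos'])
np.save('k_obs.npy',o,allow_pickle=True)
E
```

```text
clock: 16.52
tool_pos: [0.5063, -0.2662, 0.25]
orientation: [-90.0, 0.0, -100.5]
force: [0.3, 0.6, -0.5]
opening: 0.0531
[ 0.50626963 -0.26616792  0.25002116] [-9.00386040e+01  5.26345752e-03 -1.00504276e+02] 0.05306202091940666 [ 0.34419189  0.63812885 -0.49012662] 16.525 [-8.14555331e+00  8.89352238e+00 -6.87476359e+00 -7.11420170e-03
 -7.42700688e+01  8.76432103e+01]
```

View pics/k_w.png

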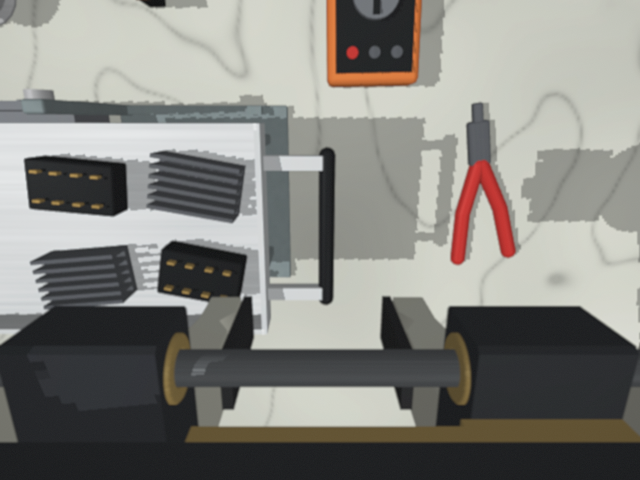

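Run:
```python
from h import *
o=np.load('k_obs.npy',allow_pickle=True).item(); W=cam('wrist',o)
T=rot(o['orientation'])
for z in (.143,.146,.15):
  a,b=onz(W,(327,150),z),onz(W,(326.5,302),z)
  m=(a+b)/2; print(z,a,b,np.linalg.norm(a-b),'tool',T.T@(m-o['tool_pos'])*1000, np.degrees(np.arctan2(*(T.T@(a-b))[[0,2]])))
w=onz(W,(265,215),.165);print('backwall top outer',T.T@(w-o['tool_pos'])*1000)
```

```text
0.143 [ 0.56220813 -0.28437273  0.143     ] [ 0.44477731 -0.26315897  0.143     ] 0.11933156189334325 tool [  7.98668833 107.02131118  -1.2730973 ] -0.26428677347146584
0.146 [ 0.56243184 -0.28433925  0.146     ] [ 0.44615639 -0.26333421  0.146     ] 0.11815749734569327 tool [  7.91000551 104.02077928  -0.4742316 ] -0.26428677347147306
0.15 [ 0.56273013 -0.28429462  0.15      ] [ 0.44799516 -0.26356786  0.15      ] 0.11659207794882653 tool [  7.80776175 100.02007008   0.59092266] -0.2642867734714762
backwall top outer [-35.79296701  85.0139789   15.57100523]
```

```bash
python3 -m crank '[[[0.28,2,10,0,0],[0.28,5,30,0,0],[0.28,8,52,0,0],[0.28,8,75,0,0],[0.28,8,90,0,0],[0.28,8,96,0,0],[0.28,8,96,0,0]]]'
python3 - <<'E'
from h import *
o=ctrl.get_obs();W=ctrl.snapshot('wrist');cv2.imwrite('pics/l_w.png',W[:,:,::-1]);print(o['tool_pos'],o['orientation'],o['opening'],o['force'],o['clock'])
np.save('l_obs.npy',o,allow_pickle=True)
W=ctrl.snapshot('scene');a=cv2.resize(W[230:330,210:310,::-1],(400,400),interpolation=2)
W=ctrl.snapshot('side');b=cv2.resize(W[230:330,360:460,::-1],(400,400),interpolation=2);cv2.imwrite('pics/l_o.png',np.hstack([a,b]))
E
```

```text
clock: 17.45
tool_pos: [0.5052, -0.2738, 0.1545]
orientation: [-90.0, -0.0, -100.5]
force: [0.7, -0.6, -0.3]
opening: 0.0314
[ 0.50518623 -0.27376145  0.15446464] [-9.00078346e+01 -7.84264053e-03 -1.00451734e+02] 0.03138088132606217 [ 0.66257978 -0.62434683 -0.26932653] 17.45
```

View pics/l_w.png

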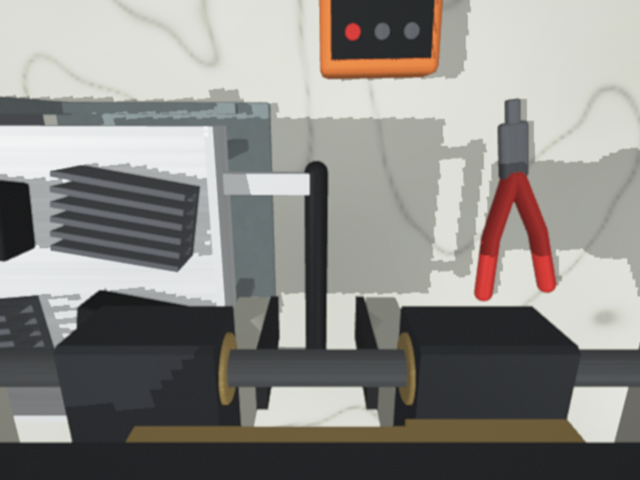

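View pics/l_o.png

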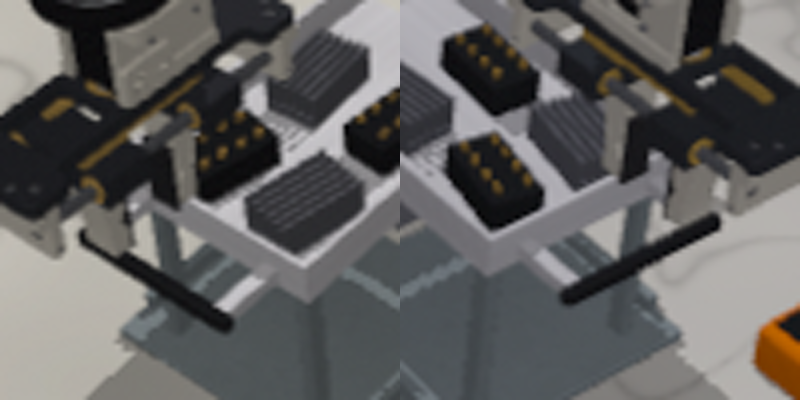

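Run:
```python
from h import *
o=np.load('l_obs.npy',allow_pickle=True).item(); T=rot(o['orientation']); p=o['tool_pos']
def plane(c,uv,axis,val):
    ob,d=ray(c,uv); a=T.T@(ob-p); b=T.T@d; return (a+b*(val-a[axis])/b[axis])*1000
S=cam('scene');D=cam('side')
g=lambda x,y:(210+x/4,230+y/4); f=lambda x,y:(360+(x-400)/4,230+y/4)
print('inner end plate', plane(S,g(285,80),0,.097))
print('outer end plate', plane(S,g(60,258),0,-.097), plane(D,f(745,215),0,-.097))
print('inner finger tip S',plane(S,g(180,208),0,.025),'outer',plane(S,g(110,255),0,-.025))
print('tips D inner',plane(D,f(625,182),0,.02),'outer',plane(D,f(690,222),0,-.02))
```

```text
inner end plate [  97.         -327.92126747  224.23948439]
outer end plate [ -97.          213.64800621 -220.76724753] [-97.         152.55703235 207.43178344]
inner finger tip S [  25.         -107.87299097   66.60558905] outer [-25.          51.76589764 -65.15903337]
tips D inner [ 20.         -83.99184966 -45.82253357] outer [-20.          27.5980934   60.20463014]
```

Run:
```python
from h import *
o=np.load('l_obs.npy',allow_pickle=True).item(); T=rot(o['orientation']); p=o['tool_pos']
def plane(c,uv,axis,val):
    ob,d=ray(c,uv); a=T.T@(ob-p); b=T.T@d; return np.round((a+b*(val-a[axis])/b[axis])*1000)
S=cam('scene');D=cam('side')
g=lambda x,y:(210+x/4,230+y/4); f=lambda x,y:(360+(x-400)/4,230+y/4)
for v in (-.039,.039): print('end plate S',plane(S,g(285,80),2,v),'outer S',plane(S,g(60,258),2,v),'outer D',plane(D,f(735,212),2,v))
for v in (0,): print('tips S',plane(S,g(180,208),2,v),plane(S,g(110,255),2,v),'D',plane(D,f(625,182),2,v),plane(D,f(690,222),2,v))
```

```text
end plate S [-162.   -7.  -39.] outer S [ 29.  -8. -39.] outer D [  90. -111.  -39.]
end plate S [ -85. -102.   39.] outer S [  83. -103.   39.] outer D [ 28. -26.  39.]
tips S [-30. -23.   0.] [ 24. -30.   0.] D [-21. -32.   0.] [ 30. -40.   0.]
```

```bash
python3 -m crank '[[[0.28,0,8,0,0],[0.28,0,20,0,0],[0.28,0,34,0,0],[0.28,0,46,0,0],[0.28,0,56,0,0],[0.28,0,62,0,0],[0.28,0,63,0,0],[0.28,0,63,0,0]]]'
python3 - <<'E'
from h import *
o=ctrl.get_obs();W=ctrl.snapshot('wrist');print(o['tool_pos'],o['opening'],o['force'],o['moment'],o['clock'])
S=ctrl.snapshot('scene');a=cv2.resize(S[230:330,210:310,::-1],(400,400),interpolation=2)
S=ctrl.snapshot('side');b=cv2.resize(S[230:330,360:460,::-1],(400,400),interpolation=2);cv2.imwrite('pics/m_o.png',np.hstack([a,b]))
cv2.imwrite('pics/m_w.png',W[:,:,::-1])
E
```

```text
clock: 18.6
tool_pos: [0.5053, -0.2739, 0.0917]
orientation: [-90.0, -0.0, -100.5]
force: [-0.2, 0.1, 0.3]
opening: 0.0317
[ 0.50531525 -0.27394338  0.09173028] 0.031686977502641565 [-0.21574859  0.06178798  0.29352001] [-0.0099174   0.02517136 -0.00438076] 18.6
```

View pics/m_o.png

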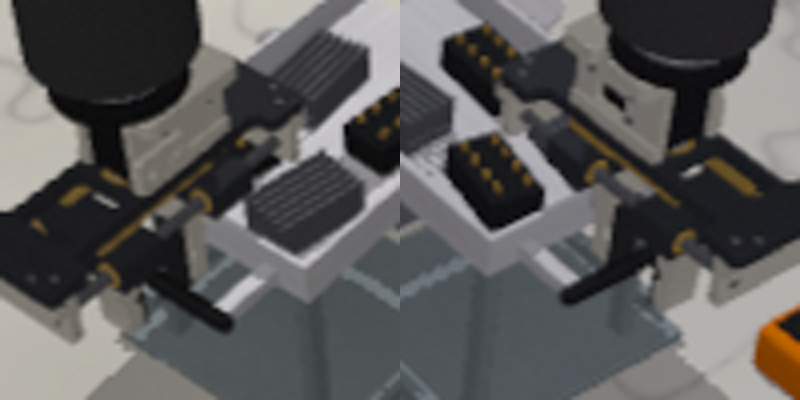

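View pics/m_w.png

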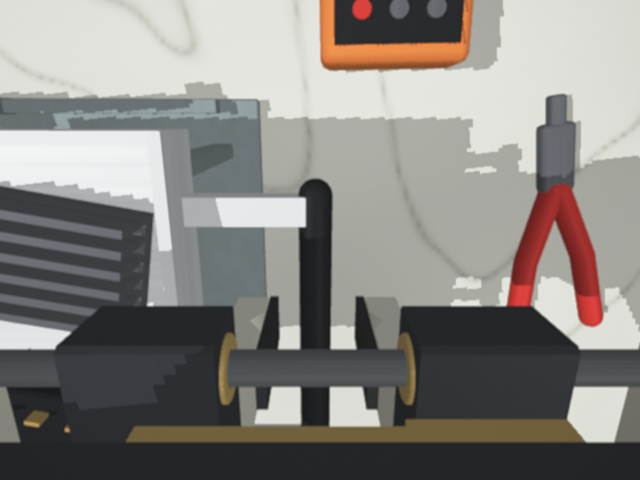

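```bash
python3 -m crank '[[[0.5,0,0,0,0],[1,0,0,0,0],[1,0,0,0,0],[1,0,0,0,0],[1,0,0,0,0],[1,0,0,0,0],[1,0,0,0,0]]]'
python3 - <<'E'
import numpy as np
# arc: handle relative hinge (-0.207, 0.006); shift in mm: tool x (=-u), tool y (=down)
for k,t in enumerate(np.r_[0.01,0.03,0.055,np.arange(0.085,0.90,0.03),0.9]):
    U=-207*np.cos(t)+6*np.sin(t)+207; Z=207*np.sin(t)+6*np.cos(t)-6
    print(round(t,3),'x',round(-U,1),'y',round(-Z,1))
E
```

```text
clock: 19.62
tool_pos: [0.5052, -0.2733, 0.0915]
orientation: [-90.0, 0.0, -100.5]
force: [0.8, 5.4, 2.6]
opening: 0.0104
0.01 x -0.1 y -2.1
0.03 x -0.3 y -6.2
0.055 x -0.6 y -11.4
0.085 x -1.3 y -17.6
0.115 x -2.1 y -23.7
0.145 x -3.0 y -29.8
0.175 x -4.2 y -35.9
0.205 x -5.6 y -42.0
0.235 x -7.1 y -48.0
0.265 x -8.8 y -54.0
0.295 x -10.7 y -59.9
0.325 x -12.8 y -65.8
0.355 x -15.0 y -71.6
0.385 x -17.4 y -77.3
0.415 x -20.0 y -83.0
0.445 x -22.7 y -88.5
0.475 x -25.7 y -94.0
0.505 x -28.7 y -99.4
0.535 x -32.0 y -104.7
0.565 x -35.4 y -109.9
0.595 x -38.9 y -115.0
0.625 x -42.6 y -120.0
0.655 x -46.5 y -124.9
0.685 x -50.5 y -129.6
0.715 x -54.6 y -134.2
0.745 x -58.9 y -138.8
0.775 x -63.3 y -143.1
0.805 x -67.9 y -147.4
0.835 x -72.5 y -151.5
0.865 x -77.3 y -155.4
0.895 x -82.2 y -159.3
0.9 x -83.0 y -159.9
```

Run:
```python
from h import *
o=ctrl.get_obs();print(o['force'],o['opening'])
S=ctrl.snapshot('scene');a=cv2.resize(S[270:330,225:275,::-1],(400,480),interpolation=2)
S=ctrl.snapshot('side');b=cv2.resize(S[270:330,395:445,::-1],(400,480),interpolation=2);cv2.imwrite('pics/n_o.png',np.hstack([a,b]))
```

```text
[0.82531239 5.40328626 2.62475636] 0.010390088692010203
```

View pics/n_o.png

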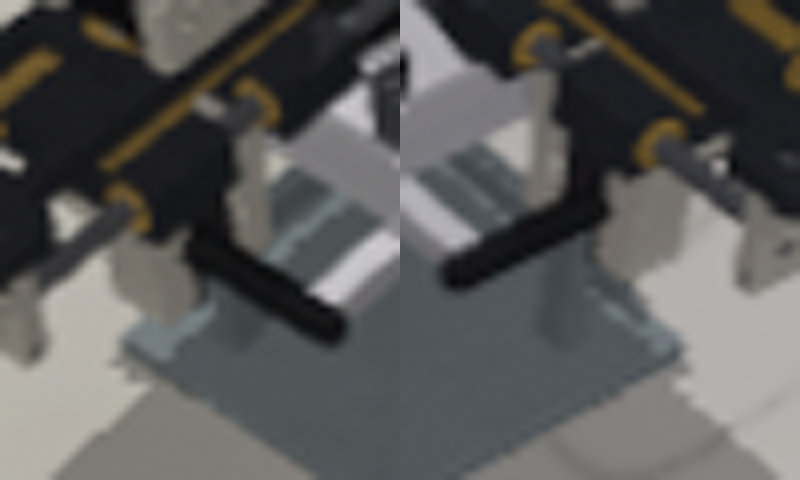

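Run:
```python
import numpy as np
f=lambda t:np.array([-(-207*np.cos(t)+6*np.sin(t)+207),-(207*np.sin(t)+6*np.cos(t)-6)])
for ts in ([.008,.022,.042,.066,.092,.118,.144,.17,.194,.214,.226,.23],[.24,.258,.282,.31,.338,.366,.394,.422,.45,.478,.506,.534],[.562,.59,.618,.646,.674,.702,.73,.758,.784,.808,.826,.835]):
    t0=0 if ts[0]<.1 else (.23 if ts[0]<.3 else .534)
    print([[round(float(v),1) for v in f(t)-f(t0)] for t in ts])
```

```text
[[-0.1, -1.7], [-0.2, -4.6], [-0.4, -8.7], [-0.8, -13.6], [-1.4, -19.0], [-2.1, -24.3], [-3.0, -29.6], [-4.0, -34.9], [-5.0, -39.8], [-6.0, -43.8], [-6.6, -46.2], [-6.8, -47.0]]
[[-0.5, -2.0], [-1.6, -5.6], [-3.0, -10.3], [-4.9, -15.8], [-6.9, -21.3], [-9.0, -26.7], [-11.3, -32.0], [-13.8, -37.2], [-16.4, -42.4], [-19.1, -47.5], [-22.0, -52.5], [-25.1, -57.5]]
[[-3.2, -4.9], [-6.5, -9.6], [-9.9, -14.3], [-13.5, -18.9], [-17.1, -23.4], [-20.9, -27.7], [-24.9, -32.0], [-28.9, -36.1], [-32.8, -39.9], [-36.4, -43.3], [-39.2, -45.7], [-40.6, -47.0]]
```

```bash
python3 -m crank '[[[1,-0.6,-1.7,0,0],[1,-1.2,-4.6,0,0],[1,-1.4,-8.7,0,0],[1,-1.8,-13.6,0,0],[1,-2.4,-19,0,0],[1,-3.1,-24.3,0,0],[1,-4,-29.6,0,0],[1,-5,-34.9,0,0],[1,-6,-39.8,0,0],[1,-7,-43.8,0,0],[1,-7.6,-46.2,0,0],[1,-7.8,-47,0,0]]]'
python3 - <<'E'
from h import *
o=ctrl.get_obs();print(o['tool_pos'],o['opening'],o['force'],o['moment'])
S=ctrl.snapshot('scene');a=cv2.resize(S[200:330,215:345,::-1],(400,400),interpolation=2)
S=ctrl.snapshot('side');b=cv2.resize(S[200:330,330:460,::-1],(400,400),interpolation=2);cv2.imwrite('pics/p_o.png',np.hstack([a,b]))
E
```

```text
clock: 21.22
tool_pos: [0.5065, -0.2667, 0.1391]
orientation: [-90.0, -0.0, -100.5]
force: [0.1, -5.2, -2.1]
opening: 0.011
[ 0.50646529 -0.26667237  0.13914881] 0.011033486439694064 [ 0.08713289 -5.2032024  -2.118981  ] [-2.35939643 -0.14836758 -0.06708281]
```

View pics/p_o.png

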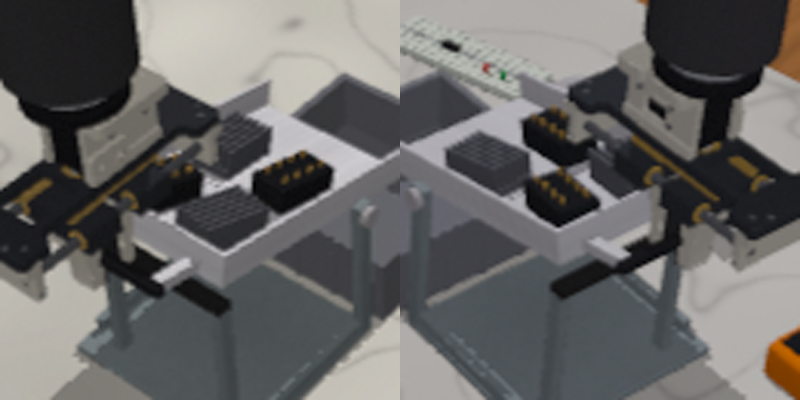

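```bash
python3 -m crank '[[[1,-0.3,-2,0,0],[1,-1.2,-5.6,0,0],[1,-2.5,-10.3,0,0],[1,-4.4,-15.8,0,0],[1,-6.4,-21.3,0,0],[1,-8.5,-26.7,0,0],[1,-10.8,-32,0,0],[1,-13.3,-37.2,0,0],[1,-15.9,-42.4,0,0],[1,-18.6,-47.5,0,0],[1,-21.5,-52.5,0,0],[1,-24.6,-57.5,0,0]]]'
python3 -m crank '[[[1,-3.2,-4.9,0,0],[1,-6.5,-9.6,0,0],[1,-9.9,-14.3,0,0],[1,-13.5,-18.9,0,0],[1,-17.1,-23.4,0,0],[1,-20.9,-27.7,0,0],[1,-24.9,-32,0,0],[1,-28.9,-36.1,0,0],[1,-32.8,-39.9,0,0],[1,-36.4,-43.3,0,0],[1,-39.2,-45.7,0,0],[1,-40.6,-47,0,0]]]'
python3 - <<'E'
from h import *
o=ctrl.get_obs();print(o['tool_pos'],o['opening'],o['force'],o['moment'])
S=ctrl.snapshot('scene');a=cv2.resize(S[180:330,215:365,::-1],(400,400),interpolation=2)
S=ctrl.snapshot('side');b=cv2.resize(S[180:330,290:440,::-1],(400,400),interpolation=2);cv2.imwrite('pics/q_o.png',np.hstack([a,b]))
E
```

```text
clock: 22.82
tool_pos: [0.5109, -0.2429, 0.1972]
orientation: [-90.0, -0.1, -100.5]
force: [-0.7, -7.9, 1.4]
opening: 0.0111
clock: 24.32
tool_pos: [0.5183, -0.2039, 0.2457]
orientation: [-89.9, -0.2, -100.5]
force: [-1.6, -9.5, 6.9]
opening: 0.0109
[ 0.51831166 -0.20392713  0.24566135] 0.010905847656128027 [-1.61165615 -9.46929416  6.86113073] [-3.68734542  0.80786476 -0.03031079]
```

View pics/q_o.png

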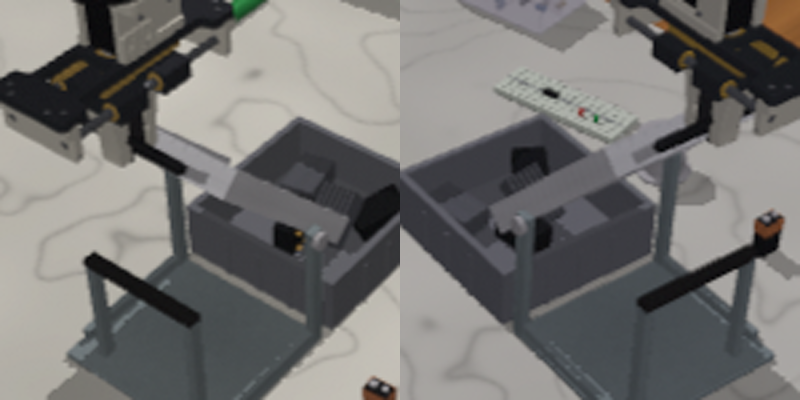

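Run:
```python
from h import *
S=ctrl.snapshot('scene');cv2.imwrite('pics/r1.png',cv2.resize(S[200:310,265:395,::-1],(780,600),interpolation=2))
S=ctrl.snapshot('side');cv2.imwrite('pics/r2.png',cv2.resize(S[205:315,280:410,::-1],(780,600),interpolation=2))
for c in ('scene','side'):
  for n in ('sink1','relay1'): print(c,n,[(np.round(d['extent']).tolist(),round(d['confidence'],2)) for d in ctrl.find_in(c,n)[:4]])
```

```text
scene sink1 [([321.0, 237.0, 22.0, 20.0], 0.71), ([331.0, 247.0, 24.0, 24.0], 0.53)]
scene relay1 [([350.0, 250.0, 18.0, 21.0], 0.62), ([318.0, 262.0, 14.0, 15.0], 0.47)]
side sink1 [([299.0, 252.0, 24.0, 18.0], 0.77), ([327.0, 241.0, 29.0, 25.0], 0.45), ([324.0, 206.0, 53.0, 32.0], 0.3)]
side relay1 [([330.0, 234.0, 15.0, 11.0], 0.61), ([327.0, 259.0, 19.0, 14.0], 0.49)]
```

View pics/r1.png

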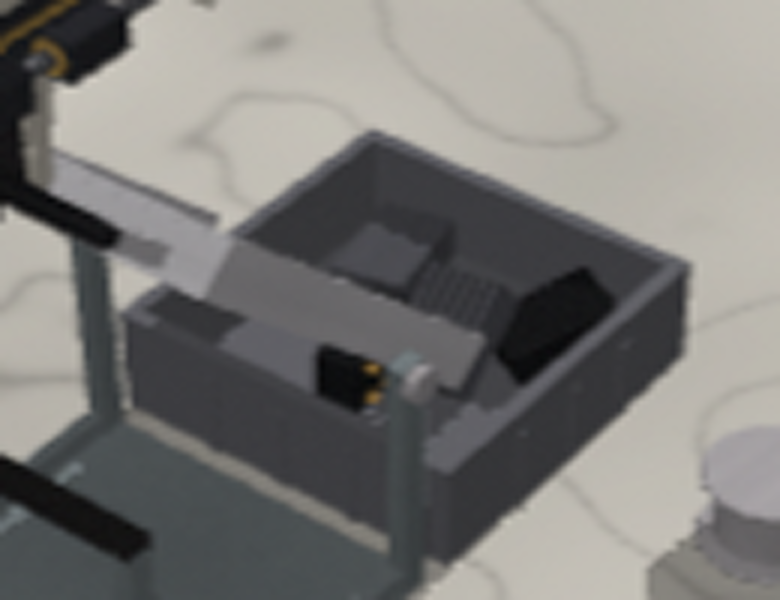

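View pics/r2.png

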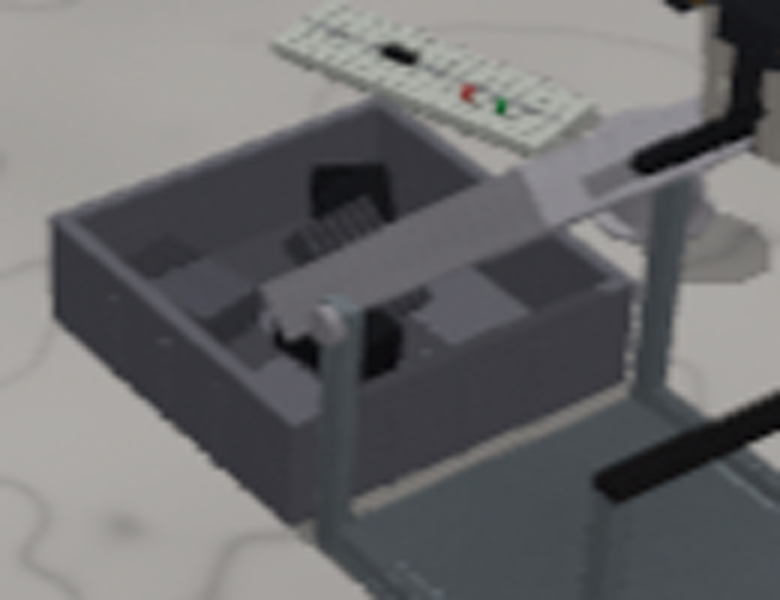

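Run:
```python
import numpy as np
f=lambda t:np.array([-(-207*np.cos(t)+6*np.sin(t)+207),-(207*np.sin(t)+6*np.cos(t)-6)])
for t0,ts in ((.835,[.829,.815,.795,.771,.745,.718,.691,.664,.637,.61,.583,.556]),(.556,[.529,.502,.475,.448,.421,.394,.367,.34,.313,.286,.259,.232]),(.232,[.208,.184,.16,.137,.115,.094,.074,.055,.037,.021,.009,.003])):
    print([[round(float(v),1) for v in f(t)-f(t0)] for t in ts])
```

```text
[[0.9, 0.8], [3.1, 2.7], [6.2, 5.5], [9.8, 8.9], [13.6, 12.7], [17.5, 16.8], [21.2, 20.9], [24.8, 25.2], [28.3, 29.5], [31.7, 34.0], [35.0, 38.5], [38.2, 43.1]]
[[3.0, 4.7], [5.9, 9.5], [8.7, 14.3], [11.3, 19.3], [13.8, 24.3], [16.2, 29.3], [18.4, 34.5], [20.5, 39.7], [22.4, 44.9], [24.2, 50.2], [25.9, 55.5], [27.4, 60.9]]
[[1.2, 4.8], [2.3, 9.7], [3.3, 14.5], [4.2, 19.2], [4.9, 23.7], [5.4, 28.0], [5.9, 32.1], [6.3, 36.1], [6.6, 39.8], [6.8, 43.1], [6.9, 45.6], [6.9, 46.8]]
```

```bash
python3 -m crank '[[[1,0.9,0.8,0,0],[1,3.1,2.7,0,0],[1,6.2,5.5,0,0],[1,9.8,8.9,0,0],[1,13.6,12.7,0,0],[1,17.5,16.8,0,0],[1,21.2,20.9,0,0],[1,24.8,25.2,0,0],[1,28.3,29.5,0,0],[1,31.7,34,0,0],[1,35,38.5,0,0],[1,38.2,43.1,0,0]]]'
python3 -m crank '[[[1,3,4.7,0,0],[1,5.9,9.5,0,0],[1,8.7,14.3,0,0],[1,11.3,19.3,0,0],[1,13.8,24.3,0,0],[1,16.2,29.3,0,0],[1,18.4,34.5,0,0],[1,20.5,39.7,0,0],[1,22.4,44.9,0,0],[1,24.2,50.2,0,0],[1,25.9,55.5,0,0],[1,27.4,60.9,0,0]]]'
python3 -m crank '[[[1,1.2,4.8,0,0],[1,2.3,9.7,0,0],[1,3.3,14.5,0,0],[1,4.2,19,0,0],[1,4.9,23,0,0],[1,5.4,26.8,0,0],[1,5.9,30.4,0,0],[1,6.2,33.6,0,0],[1,6.4,36.4,0,0],[1,6.5,38.8,0,0],[1,6.6,40.5,0,0],[1,6.6,41,0,0]]]'
```

```text
clock: 26.22
tool_pos: [0.5113, -0.2407, 0.2014]
orientation: [-89.9, -0.1, -100.5]
force: [-1.4, -6.5, 4.1]
opening: 0.0108
clock: 27.72
tool_pos: [0.5064, -0.2668, 0.1391]
orientation: [-90.0, -0.0, -100.5]
force: [-0.3, -4.3, 1.4]
opening: 0.0111
clock: 29.22
tool_pos: [0.5052, -0.273, 0.0979]
orientation: [-90.0, 0.0, -100.5]
force: [0.3, -1.3, 0.2]
opening: 0.011
```

```bash
python3 -m crank '[[[1,0,1,0,0],[1,0.1,2,0,0],[1,0.1,3,0,0],[1,0.1,4,0,0],[1,0.1,4.8,0,0],[1,0.1,5.4,0,0],[1,0.1,5.8,0,0],[1,0.1,6,0,0],[1,0.1,6,0,0]]]'
python3 - <<'E'
from h import *
o=ctrl.get_obs();print(o['tool_pos'],o['opening'],o['force'],o['moment'])
S=ctrl.snapshot('scene');a=cv2.resize(S[200:350,225:395,::-1],(400,400),interpolation=2)
S=ctrl.snapshot('side');b=cv2.resize(S[200:350,280:450,::-1],(400,400),interpolation=2);cv2.imwrite('pics/s_o.png',np.hstack([a,b]))
E
```

```text
clock: 30.35
tool_pos: [0.5052, -0.2733, 0.092]
orientation: [-90.0, -0.0, -100.5]
force: [0.4, -4.2, 0.1]
opening: 0.0107
[ 0.5051652  -0.27326974  0.09196397] 0.010710951703457405 [ 0.4245597  -4.17457239  0.07276336] [-0.94745965 -0.11390336  0.05009374]
```

View pics/s_o.png

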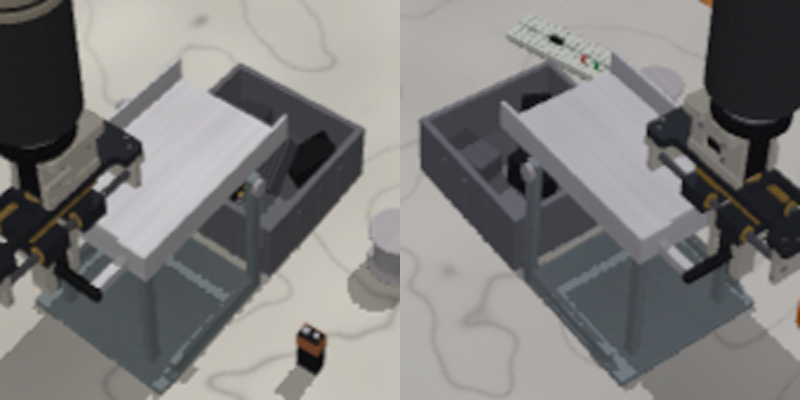

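```bash
python3 -m crank '[[[1,0,0.5,0,0],[1,0,0.8,0,0],[1,0,0.8,0,0]]]'; python3 -m crank '[[[1,0,0.4,0,0],[1,0,0.8,0,0],[1,0,0.8,0,0]]]'
```

```text
clock: 30.82
tool_pos: [0.5052, -0.2733, 0.0917]
orientation: [-90.0, -0.0, -100.5]
force: [-1.9, -1.6, 5.1]
opening: 0.0112
clock: 31.2
tool_pos: [0.5053, -0.2733, 0.0916]
orientation: [-90.0, -0.0, -100.4]
force: [-3.4, -0.0, 10.0]
opening: 0.0109
```

```bash
python3 -m crank '[[[1,0,-0.5,0,0],[0.8,0,-0.7,0,0],[0.6,0,-0.7,0,0],[0.4,0,-0.7,0,0],[0.28,0,-0.7,0,0],[0.28,0,-0.7,0,0],[0.28,0,-0.7,0,0]]]'
python3 - <<'E'
from h import *
o=ctrl.get_obs();W=ctrl.snapshot('wrist');cv2.imwrite('pics/t_w.png',W[:,:,::-1]);print(o['tool_pos'],o['opening'],o['force'])
E
```

```text
clock: 32.08
tool_pos: [0.5052, -0.2731, 0.091]
orientation: [-90.0, 0.0, -100.5]
force: [-0.4, -0.9, 0.6]
opening: 0.0317
[ 0.50515752 -0.273105    0.09095547] 0.03168845784152256 [-0.40329056 -0.87609259  0.63428424]
```

View pics/t_w.png

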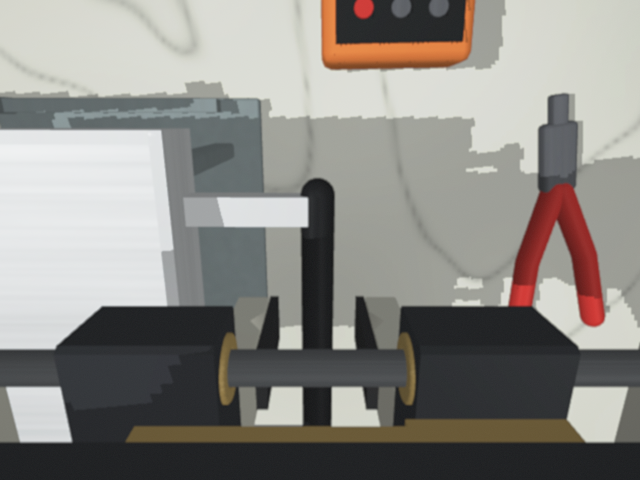

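The bar is at columns 302–333 and the fingers are clear on both sides (inner pads near 278 and 357). The tray is back level. I'll withdraw straight up.

```bash
python3 -m crank '[[[0.28,0,-8,0,0],[0.28,0,-25,0,0],[0.28,0,-50,0,0],[0.28,0,-85,0,0],[0.28,0,-125,0,0],[0.28,0,-165,0,0],[0.28,0,-190,0,0],[0.28,0,-200,0,0],[0.28,0,-200,0,0],[0.28,0,-200,0,0]]]'
python3 - <<'E'
from h import *
for n in ('scene','side'):
  S=ctrl.snapshot(n);cv2.imwrite(f'pics/u_{n}.png',S[:,:,::-1])
z=lambda n,x,y,w,h:cv2.resize(cv2.imread(f'pics/u_{n}.png')[y:y+h,x:x+w],(400,400),interpolation=2)
cv2.imwrite('pics/u_z.png',np.hstack([z('scene',225,190,170,170),z('side',280,190,170,170)]))
a=cv2.imread('pics/a_scene.png');b=cv2.imread('pics/u_scene.png')
for c in ('scene','side'):
  for n in ('bin','sink1','relay1','tray','solder_spool','battery','breadboard','multimeter','cutters','parts_box','screwdriver'): print(c,n,[(np.round(d['extent']).tolist(),round(d['confidence'],2)) for d in ctrl.find_in(c,n)[:2]])
print(ctrl.get_obs()['force'],ctrl.get_obs()['clock'])
E
```

```text
clock: 33.38
tool_pos: [0.5046, -0.2729, 0.2899]
orientation: [-90.1, 0.0, -100.5]
force: [0.1, 0.2, -0.6]
opening: 0.0313
scene bin [([311.0, 224.0, 68.0, 82.0], 0.78), ([229.0, 221.0, 117.0, 92.0], 0.56)]
scene sink1 [([328.0, 237.0, 16.0, 10.0], 0.54), ([229.0, 221.0, 119.0, 129.0], 0.51)]
scene relay1 [([350.0, 250.0, 19.0, 20.0], 0.69)]
scene tray [([229.0, 220.0, 116.0, 91.0], 0.59)]
scene solder_spool [([379.0, 277.0, 26.0, 30.0], 0.63)]
scene battery [([168.0, 363.0, 67.0, 44.0], 0.66), ([354.0, 320.0, 11.0, 18.0], 0.55)]
scene breadboard [([400.0, 245.0, 30.0, 38.0], 0.8), ([231.0, 224.0, 118.0, 91.0], 0.72)]
scene multimeter [([264.0, 358.0, 83.0, 64.0], 0.73)]
scene cutters [([170.0, 362.0, 67.0, 44.0], 0.57)]
scene parts_box [([348.0, 148.0, 65.0, 44.0], 0.87)]
scene screwdriver [([296.0, 174.0, 22.0, 19.0], 0.57)]
side bin [([290.0, 222.0, 74.0, 80.0], 0.84)]
side sink1 [([302.0, 251.0, 23.0, 18.0], 0.54), ([287.0, 222.0, 76.0, 77.0], 0.22)]
side relay1 [([331.0, 236.0, 12.0, 6.0], 0.63), ([326.0, 253.0, 20.0, 22.0], 0.54)]
side tray [([322.0, 218.0, 118.0, 88.0], 0.79)]
side solder_spool [([385.0, 227.0, 14.0, 10.0], 0.63)]
side battery [([434.0, 361.0, 58.0, 46.0], 0.17)]
side breadboard [([326.0, 206.0, 44.0, 27.0], 0.67)]
side multimeter [([446.0, 286.0, 72.0, 57.0], 0.81), ([322.0, 220.0, 120.0, 124.0], 0.53)]
side cutters [([434.0, 360.0, 55.0, 46.0], 0.75)]
side parts_box [([171.0, 172.0, 68.0, 49.0], 0.82)]
side screwdriver [([174.0, 244.0, 12.0, 20.0], 0.65)]
[-0.48962136  0.70921233  0.53281209] 34.575
```

View pics/u_scene.png

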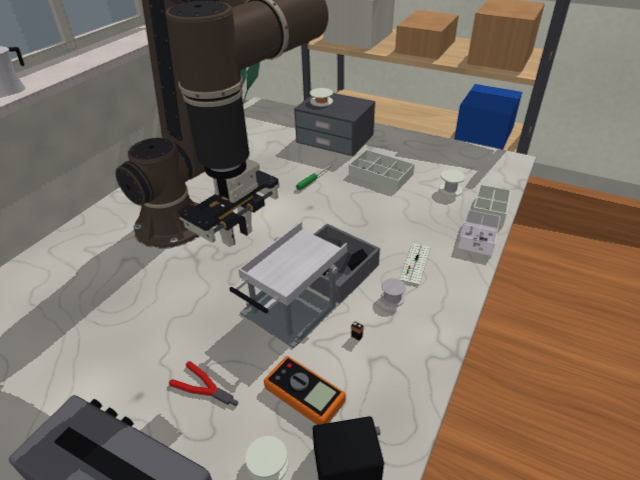

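View pics/u_z.png

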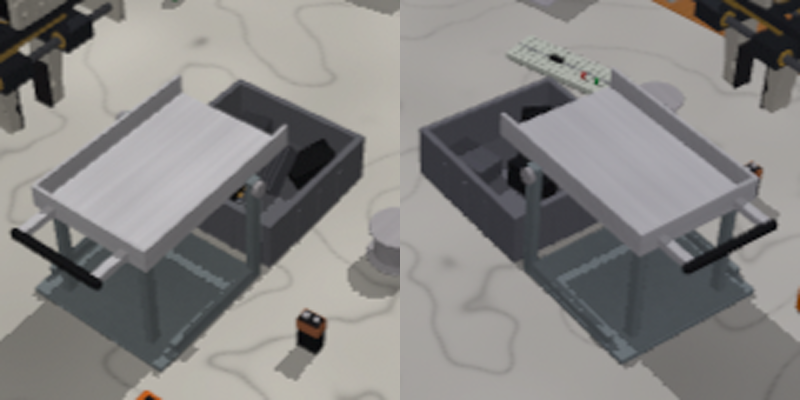

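```bash
python3 -c "
from plant import ctrl
print(ctrl.close_job())"
```

```text
the job is handed in; nothing more can be done
None
```

The job is done and handed in at about 35 s of the 72 s allowed. Both heat sinks and both relays are in the bin, and the tray is back level and released.

**What I did**
- I slid the bin by its far wall until it stood under the lip, measured at stand x ≈ 15 to 205 mm and roughly centred across.
- I gripped the handle bar and tipped the tray to about 0.83 rad. All four parts slid off.
- I lowered the tray along the same arc until a small upward force showed it resting on the stand. Then I opened the fingers and withdrew straight up.

**Last checks**
- With the tray tipped, the pictures and the finder showed two sinks and two relays in the bin. With the tray level again its floor is empty, though the lip hides part of the bin, so one sink and one relay were not found again from the scene camera.
- Scene and side pictures put the tray and handle where they were at the start. All bystanders are within a few pixels of their starting places; the side camera never gave a reliable find of the battery.
- The force readings I looked at stayed at 10 N or below. The arm ended about 180 mm above the handle, touching nothing.

**What went wrong or disagreed**
- **Missed first grasp:** the visible fingertips end about 36 mm behind the reported TCP. The first grasp on the bin therefore closed on air just at the rim and moved nothing. I corrected for this offset from then on.
- **Measurement differences:** the fixed cameras read the bin rim about 7 mm low and placed the bin 3 to 5 mm away from the wrist camera's result. The grip on the 12 mm bar read 10.4 to 11.2 mm, which I took as the pads giving way a little.

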